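# Daily check stroke on the fruit firmness press

### The job

Load the check cell into the hand-lever fruit press: hook its toe under the blue keeper at a tilt and swing it down until it lies flat and fully home on the bed between the guides. Then swing the press lever down to its stop, so that the plunger pushes in the cell's red button, and let the lever come all the way back up; leave the cell in place, let go of everything, and do not shift the other things on the bench.

Things in the scene. Friction and masses are not known exactly. Their poses are not given: they have to be found in the camera images.
- press: Hand-lever fruit press, fixed to the bench: white base 280 x 170 x 50 mm (x -155 to +125, y +-85), two steel columns 20 mm thick at x +95, y +-55, up to 262 mm. Origin on the plunger's axis at bench level; +x towards the columns (away from the robot at yaw 0), +y towards the lever's side, z up.
- press_head (a point): Centre of the underside of the plunger's white foot (radius 14) with the lever up: on the press's axis, 137 mm high. Above it a guide sleeve of radius 16 from height 150 and the aluminium head plate, press x -30 to +115, y +-75, heights 165 to 177. Axes as the press.
- keeper (a point): Blue keeper bridge across the far end of the bed; this point is on the bed below the middle of its front face, press x +47.5. Bridge to x +67.5; the opening beneath is 14 mm high, 106 mm wide, open at the back; its top is 24 mm above the bed. The toe goes under it until the cell's plate meets its front face. Axes as the press.
- front_sill (a point): Foot of the inner face of the steel sill at the front of the bed, press x -137.5, y 0, on the bed; the sill is 10 mm thick (towards -x), 100 mm wide and 8 mm high. The cell lies between sill and keeper with 2.5 mm play each way along x; keeper and sill let it in only at a tilt. Axes as the press.
- press_seat (a point): Point on the press bed (height 50, at press x -20, y 0) where the cell's origin lies when home, with its axes along the press's. Steel side guides, press x -100 to +40, inner faces at y +-48 (3 mm play each side), flare outward at the top, up to 20 mm above the bed. Axes as the press.
- cell: Check cell, loose, about 0.28 to 0.44 kg: aluminium plate 180 x 90 x 18 mm (x -115 to +65, y +-45) with a dark steel toe, 6 mm thick and 70 wide, level with the underside, sticking out to x +83; a blue drum of radius 28 at x +20, up to height 42, with the sprung red button (radius 16) on it, top at height 54; at the other end the orange grip. Origin on the underside; +x towards the toe, z up.
- cell_handle (a point): Centre of where to take the cell's orange grip, an upright rib 46 mm long (along cell x, -113 to -67), 14 mm thick (along cell y), from height 18 to 60 above the cell's underside; this point is at cell x -90, y 0, height 42. Axes as the cell.
- cell_toe (a point): Middle of the toe's lower front edge, at cell x +83, y 0, height 0. Axes as the cell.
- button (a joint): How far the red button is pushed into the cell, m: 0 out, 0.012 at most; springs back, about 4 N to start and 12 N when the lever is at its stop (about 0.0105 in).
- lever (a joint): Angle of the press lever, rad: 0 up at rest (pointing 0.5 rad above level towards press +y), 0.75 at its lower stop (0.25 rad below level). A spring brings it back up when let go, in about half a second; pressing the crossbar takes about 5 N at first, about 11 N at the stop. It drives the plunger down about 43 mm.
- lever_grip (a point): Centre of the lever's black crossbar: 80 mm long along press x, radius 11, 250 mm from the hinge. With the lever up at press (0, +159, 325 mm high), at the stop (0, +182, 143 mm high); pushed down from above. Turns with the lever.
- lever_hinge (a point): Hinge of the lever on the press head at press (0, -60, 205 mm high); the axis is along press x.
- punnet: Clear box of strawberries, 160 x 110 x 85 mm, loose; leave alone. Origin under its centre.
- mug: White mug, 90 mm high, radius 40, loose; leave alone. Origin under its centre.
- jar: Glass jar, 100 mm high, radius 32, loose; leave alone. Origin under its centre.
- weight: Brass weight, 74 mm high, radius 25, loose; leave alone. Origin under its centre.
- calipers: Steel calipers with a black display, 175 mm long, 12 mm high, lying flat; leave alone. Origin under the display.
- mouse: Black computer mouse, 105 x 62 x 33 mm; leave alone. Origin under its centre.

How it is judged:
By the outcome, as a careful person would: the job done as asked, in the order asked, and still so for the second after the job is handed in, with the robot touching nothing.
It also fails if it takes over 61 s, if anything falls off the work surface, if the arm or the gripper's body presses on something with over 40 N, if the wrist force passes 120 N, or if a joint passes its speed limit or range.

### The arm

A 7-joint arm with a two-finger parallel gripper is mounted at the origin on the work surface. World frame = base frame: x ahead of the robot, y to its left, z up, the work surface at z = 0. Lengths are in mm, angles in degrees, forces in N, time in s.
With the tool pointing down it reaches from about 350 to 900 mm from the base axis. Payload 19.9 kg.
Tool frame: the origin (TCP) lies at the very end of the fingers, on their centre line; the grasp point (between the pads) lies 19 mm behind it; z points along the fingers, y is the line along which they close (so a half turn about z gives the same grasp; the last joint's range is limited). The gripper opens to 94 mm and grips with 3 to 60 N. Pads are 16 mm wide; open, the fingers measure 119 mm over their backs; the gripper's body (75 mm by 177 mm) begins 78 mm behind the grasp point.
Start: joints at [-67.638, 23.915, -0.59, 92.452, 0.269, 63.638, -3.037], TCP at [261.554, 567.616, 205.425] pointing down, gripper open.
Joint ranges: [-161.28, 161.28], [-22.2, 115.67], [-73.04, 71.86], [3.21, 147.25], [-68.34, 248.33], [10.77, 114.83], [-161.83, 161.83]. Speed limits (degrees/s): [108.29, 108.29, 136.94, 136.94, 172.46, 172.46, 172.46].

### API

Orientations are given as a 3x3 rotation matrix whose columns are the frame's x, y, z axes.
In Python, from bench import robot gives the robot as it stands.
- The arm moves only by the shell command python3 -m creep 'ROWS'. ROWS is text: rows parted by semicolons, each of 7 numbers parted by spaces: the shift along the world's x, y, z in units of 1000 mm (1.0 is 1000 mm), then the turn, a rotation vector about the world's x, y, z in units of 45 degrees (1.0 is 45 degrees), then the finger opening in mm, from 0 to 94. A call has 1 to 5 rows; each row is the pose to reach, as a shift and turn from the pose commanded when the call began; what a row does not reach only later rows make up. A row lasts 1/12 s, in which the tool goes at most 41.7 mm and 7.16 degrees, less where a joint would pass 70% of its speed; a pose out of reach is approached as far as the arm can. A call with a number of a shift or a turn outside -1 to 1 is refused whole. A call with a gripper value outside its range is refused whole. The fingers move at their own pace and stop on an object; the grip force is fixed at half the most. Time passes only in rows, so rows that repeat a pose let the fingers close. It gives the time, the measured TCP pose, the force, the opening and the grip force at its end, in the units of the state.
- robot.read_state(): the state, without advancing time (a new reading comes with each control period).
- robot.camera(name): name is "scene" or "side" or "wrist"; returns (picture, depth): 420x560x3 uint8, red, green, blue; 420x560 float32, mm along the optical axis (not along the pixel's ray), 0 where there is no reading.
- robot.camera_model(name): a dict with "K" (3x3 intrinsics, pixels), "R" (3x3) and "t" (3): a world point X has camera coordinates R X + t. Camera axes: x right, y down, z forward; pixel columns grow to the right and rows downward; lengths in mm; the calibration is good to about 2 mm. A picture is of the moment at which its call begins: read the wrist's pose just before it. camera_model takes no time and is no camera call; for the wrist camera it gives the pose at the moment of the call.
- robot.close_job(): hands the job in; it is judged then, once.
Trained networks look in the newest picture that a camera, given by its name, has taken for a name from the list of things; names that differ only in an ending like _2 or _b are one class to them, and where a whole thing is asked for, a point or a joint stands for the part that bears it (a point fixed in the world has none). Each returns a list of dicts, best first, with "confidence" (0 to 1); they miss things now and then, are a little off and sometimes report something else, mostly with a low value. They report only what shows in the picture. A call takes as long as a camera call.
- robot.spot_in(camera, target): "extent" ([left, top, right, bottom] in pixels, round what is visible of it).
The state is a dict: "time": time; "joints": joint angles; "joint_velocities": joint speeds; "effort": joint torques, N m; "tool_pos": TCP position; "ee_rot": TCP orientation; "wrist_force": force on the tool from outside, world axes, zero at the start; "wrist_torque": the same for the moment, N m; "opening": finger opening in mm; "finger_force": force on a finger pad.
Only numpy, scipy, OpenCV 4.12 (cv2) and the standard library are available. Lean on these libraries where they do the work, as an engineer would, in place of code of your own. Each camera call takes 0.05 s, during which the arm holds its last target. There are 200 camera calls.

## Working session

There is one attempt and no reset: what is moved stays moved. The work goes in short steps, Python scripts to look and compute and a shell command to move; the robot and the scene stay as the last step left them, time stands still between calls to the robot, and variables do not carry over. Pictures are saved under pics/ and viewed, at most 10 in all, crops included, and the job is handed in when it is done.

```bash
mkdir -p pics; ls; cat > h.py <<'E'
import numpy as np, cv2
from bench import robot
np.set_printoptions(precision=1,suppress=True)
def pts(cam,depth,m=None):
    m=m or robot.camera_model(cam); K,R,t=[np.array(m[k]) for k in("K","R","t")]
    v,u=np.mgrid[:depth.shape[0],:depth.shape[1]]
    c=np.stack([(u-K[0,2])/K[0,0]*depth,(v-K[1,2])/K[1,1]*depth,depth],-1)
    return (c-t.ravel())@R
E
python3 - <<'E'
from h import *
ims=[]
for c in("scene","side"):
    p,d=robot.camera(c); np.savez(c,p=p,d=d,P=pts(c,d)); ims.append(p)
    for n in("press","cell","cell_handle","lever_grip","button","keeper","cell_toe"):
        print(c,n,[(np.round(r["extent"]).tolist(),round(r["confidence"],2)) for r in robot.spot_in(c,n)[:2]])
    cv2.imwrite(f"pics/{c}.png",p[:,:,::-1])
    m=robot.camera_model(c);print(-np.array(m["R"]).T@np.array(m["t"]).ravel())
print(robot.read_state())
E
```

```text
pics
scene press [([190.0, 171.0, 304.0, 278.0], 0.61)]
scene cell [([211.0, 165.0, 266.0, 191.0], 0.87), ([187.0, 170.0, 303.0, 278.0], 0.61)]
scene cell_handle [([213.0, 167.0, 268.0, 186.0], 0.93), ([220.0, 175.0, 231.0, 179.0], 0.61)]
scene lever_grip [([230.0, 180.0, 287.0, 202.0], 0.79), ([352.0, 247.0, 386.0, 277.0], 0.74)]
scene button [([223.0, 171.0, 230.0, 179.0], 0.4)]
scene keeper []
scene cell_toe [([213.0, 163.0, 263.0, 189.0], 0.59)]
[1009.5  835.   981.8]
side press [([258.0, 162.0, 359.0, 302.0], 0.72), ([247.0, 337.0, 325.0, 375.0], 0.66)]
side cell [([250.0, 336.0, 323.0, 370.0], 0.58)]
side cell_handle [([252.0, 333.0, 326.0, 374.0], 0.57)]
side lever_grip [([298.0, 162.0, 324.0, 250.0], 0.63)]
side button [([297.0, 340.0, 311.0, 353.0], 0.52)]
side keeper [([260.0, 162.0, 358.0, 303.0], 0.81)]
side cell_toe [([246.0, 334.0, 325.0, 376.0], 0.97)]
[  434.5 -1107.9  1102.3]
{'time': 0.8, 'joints': array([-67.6,  23.9,  -0.6,  92.5,   0.3,  63.6,  -3. ]), 'joint_velocities': array([-0. ,  0. , -0. ,  0. , -0.1, -0.1, -0.1]), 'effort': array([ -0. , -85.1,   0.6, -42.6,  -0. ,   0. ,   0. ]), 'tool_pos': array([261.5, 567.6, 205.4]), 'ee_rot': array([[-0.9,  0.4, -0. ],
       [ 0.4,  0.9, -0. ],
       [-0. , -0. , -1. ]]), 'wrist_force': array([ 0.1, -1. , -0.3]), 'wrist_torque': array([-0.,  0., -0.]), 'finger_force': 0.0, 'opening': 94.08906600009539}
```

View pics/scene.png

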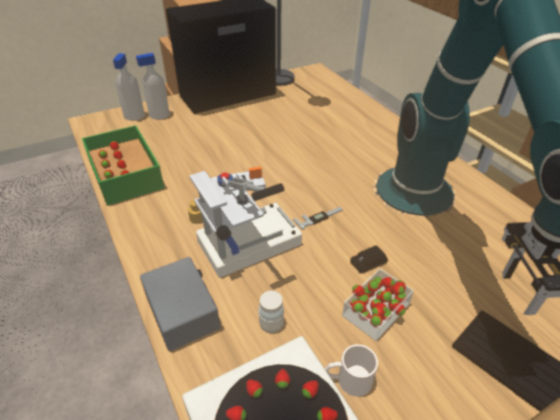

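View pics/side.png

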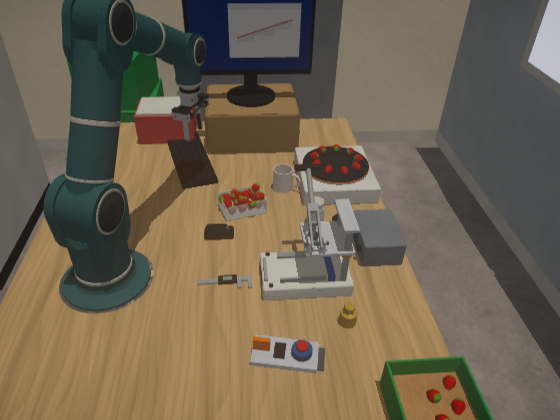

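The side view shows the cell at about (285,352), with its orange grip at the left (262,343) and the toe to the right. The press is at (305,270), with its lever pointing away from the camera and the crossbar at (303,168). The calipers are at (225,281) and the weight at (349,315).

```bash
cat > m.py <<'E'
from h import *
for c in("side","scene"):
    f=np.load(c+".npz"); p,P=f["p"].astype(int),f["P"]; z=P[...,2]
    hsv=cv2.cvtColor(f["p"],cv2.COLOR_RGB2HSV).astype(int)
    b={"side":((235,230,400,400)),"scene":(180,150,310,285)}[c]
    M=np.zeros(z.shape,bool); M[b[1]:b[3],b[0]:b[2]]=1
    def rect(n,m):
        q=P[m][:,:2].astype(np.float32); 
        if len(q)<8: print(c,n,len(q)); return
        r=cv2.minAreaRect(q); print(c,n,len(q),np.array(r[0]),np.array(r[1]),round(r[2],2),"z",np.median(z[m]),"mean",q.mean(0))
    rect("base",M&(abs(z-50)<5)&(hsv[...,1]<60))
    rect("head",M&(abs(z-177)<6))
    Mc=M.copy()
    if c=="side": Mc[:328]=0
    else: Mc[195:]=0; Mc[:,:210]=0
    orange=(hsv[...,0]>5)&(hsv[...,0]<16)&(hsv[...,1]>190)
    rect("plate",Mc&(abs(z-18)<5)); rect("orange",Mc&orange&(abs(z-60)<7))
    rect("button",Mc&((hsv[...,0]>170)|(hsv[...,0]<5))&(hsv[...,1]>130)&(z>45))
    rect("blue",Mc&(abs(hsv[...,0]-115)<12)&(hsv[...,1]>120)&(abs(z-42)<6))
    m=(z>310)&(z<350)&M if c=="scene" else (z>300)&(z<350)&(p.sum(2)<150)&(np.indices(z.shape)[1]>285)&(np.indices(z.shape)[1]<330)
    rect("bar",m)
E
python3 m.py
python3 - <<'E'
import numpy as np,cv2
p=np.load("side.npz")["p"][150:390,190:410]
cv2.imwrite("pics/c1.png",cv2.resize(p,None,fx=2.5,fy=2.5,interpolation=2)[:,:,::-1])
E
```

```text
side base 2332 [713.8 -23.4] [473.7 224.6] 13.51 z 50.82744333725013 mean [629.6 -56.2]
side head 824 [689.4 -60.8] [146. 121.] 0.11 z 178.15174058272524 mean [691.8 -71.2]
side plate 1276 [ 627.8 -359.4] [118.5 373.4] 68.68 z 18.913947566406772 mean [ 543.7 -337.8]
side orange 66 [ 477.8 -315. ] [13.5 44.7] 77.87 z 60.79002579236575 mean [ 477.5 -313.7]
side button 93 [ 518.8 -712.8] [807.6  27.3] 79.9 z 54.658453412683656 mean [ 584.3 -343.8]
side blue 0
side bar 287 [718.1 883.5] [1569.7  134. ] 82.43 z 332.77504243573776 mean [687.8 616.6]
scene base 2368 [ 657.3 -154. ] [328.9 398.8] 0.09 z 51.1806506859906 mean [635.6 -24.1]
scene head 1346 [689.8 -31.3] [145.6 176. ] 0.59 z 178.42296712750147 mean [691.6 -20.1]
scene plate 207 [ 540.7 -328.5] [ 93.4 181.6] 76.0 z 19.73266388719324 mean [ 528.7 -324.6]
scene orange 0
scene button 28 [ 584.8 -334.7] [16.5 26.3] 53.98 z 56.10117023960805 mean [ 585.3 -333.6]
scene blue 0
scene bar 314 [647.1 101.8] [81.2 53.2] 2.86 z 332.7928423817593 mean [649.4 120. ]
```

View pics/c1.png

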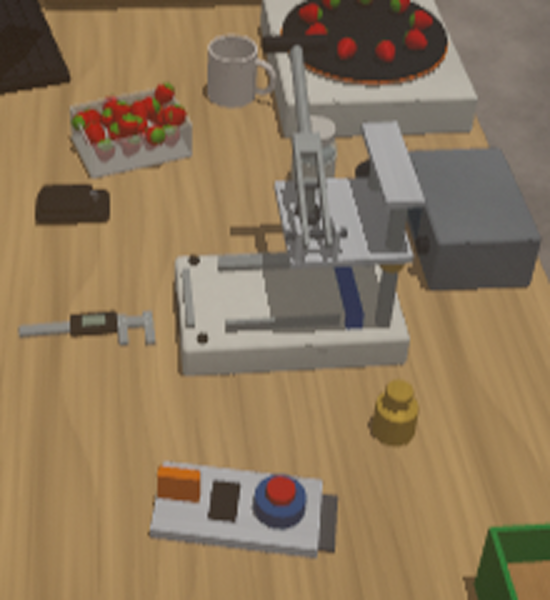

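```bash
python3 - <<'E'
from h import *
print(robot.read_state()["ee_rot"].round(4).tolist())
for c in("side","scene"):
    f=np.load(c+".npz"); P=f["P"]; z=P[...,2]; hsv=cv2.cvtColor(f["p"],cv2.COLOR_RGB2HSV).astype(int)
    def comp(lo,hi,xy,extra=True,it=0):
        m=((z>lo)&(z<hi)&extra).astype(np.uint8)
        d=np.hypot(P[...,0]-xy[0],P[...,1]-xy[1]); d[m==0]=1e9
        n,l=cv2.connectedComponents(m); return l==l[np.unravel_index(d.argmin(),d.shape)]
    def rep(n,m):
        q=P[m][:,:2].astype(np.float32); r=cv2.minAreaRect(q)
        print(c,n,len(q),np.array(r[0]),np.array(r[1]),round(r[2],2),"pct",np.percentile(q,[1,99],axis=0).ravel())
    near=(abs(P[...,0]-640)<180)&(abs(P[...,1]+40)<130)
    rep("base",comp(44,56,(530,-40),near))
    rep("head",comp(172,184,(660,-60),near))
    m=near&(z>255)&(z<272)&(P[...,0]>700); 
    if m.any(): rep("coltop",m)
    m=near&(z>310)&(z<350)
    m=(abs(P[...,0]-640)<80)&(abs(P[...,1]-110)<70)&(z>322)&(z<345)&(f["p"].sum(2)<140)
    if m.sum()>5: rep("bar",m)
    rep("plate",comp(14,23,(500,-330)))
    m=near&(abs(hsv[...,0]-115)<12)&(hsv[...,1]>120)&(z>68)&(z<80)
    if m.sum()>5: rep("keeper",m)
    o=(hsv[...,0]>5)&(hsv[...,0]<16)&(hsv[...,1]>150)&(z>55)&(z<66)&(abs(P[...,0]-478)<50)&(abs(P[...,1]+315)<40)
    if o.sum()>3: rep("orange",o)
    for n in("punnet","mug","jar","weight","calipers","mouse"):
        r=robot.spot_in(c,n)
        if r:
            e=np.array(r[0]["extent"]); u,v=((e[:2]+e[2:])/2).astype(int); print(c,n,r[0]["confidence"],P[v,u])
E
```

```text
[[-0.9082, 0.4185, -0.0], [0.4185, 0.9082, -0.0001], [-0.0, -0.0001, -1.0]]
side base 2330 [632.  -42.5] [279.8 175.5] 0.38 pct [ 493.9 -128.2  766.5   33.7]
side head 20 [658.8 -51. ] [29.7 12.2] 43.78 pct [647.1 -61.6 665.1 -37.4]
side coltop 535 [741.5 -42. ] [ 45.9 155.7] 0.57 pct [ 718.7 -117.1  763.6   32.2]
side bar 55 [644.  108.2] [11.2 78. ] 87.93 pct [605.2 103.1 682.9 114.2]
side plate 1232 [ 541.9 -326.8] [ 93.8 179.7] 77.74 pct [ 451.8 -383.5  633.1 -271.3]
side orange 88 [ 477.7 -314.6] [16.8 43.4] 84.5 pct [ 456.4 -324.2  499.2 -305.1]
side punnet 0.82 [440.9 303.6  65.8]
side mug 0.82 [614.9 448.6  61.1]
side jar 0.74 [655.8 -19.1 261.3]
side mouse 0.77 [360.3 173.3  38.2]
scene base 2473 [632.9 -41.4] [280.8 173.2] 0.23 pct [ 499.8 -118.4  771.1   42.8]
scene head 1328 [689.8 -30.9] [145.6 175.2] 0.59 pct [ 619.2 -111.8  762.1   52. ]
scene coltop 686 [742.7 -41.6] [ 45.9 157.2] 0.48 pct [ 720.7 -114.7  765.    34. ]
scene plate 128 [ 486.4 -317.2] [ 53.  114.7] 20.1 pct [ 456.4 -365.7  517.4 -264.3]
scene orange 41 [ 479.9 -312.2] [20.6 41.6] 81.71 pct [ 459.7 -321.5  500.1 -299.9]
scene punnet 0.85 [459.  358.2  58.4]
scene mug 0.88 [604.2 456.2   6.2]
scene jar 0.75 [723.2 269.7  93.8]
scene weight 0.68 [ 749.3 -206.6   47.8]
scene calipers 0.83 [395.9 -19.9  13.8]
scene mouse 0.79 [369.7 209.2  30. ]
```

```bash
for i in 1; do 
python3 -m creep '0.049 -0.2 0 0 0 0.14 60;0.049 -0.2 0 0 0 0.14 60;0.049 -0.2 0 0 0 0.14 60;0.049 -0.2 0 0 0 0.14 60;0.049 -0.2 0 0 0 0.14 60'
python3 -m creep '0.049 -0.2 0 0 0 0.137 60;0.049 -0.2 0 0 0 0.137 60;0.049 -0.2 0 0 0 0.137 60;0.049 -0.2 0 0 0 0.137 60;0.049 -0.2 0 0 0 0.137 60'
python3 -m creep '0.049 -0.2 0 0 0 0 60;0.049 -0.2 0 0 0 0 60;0.049 -0.2 0 0 0 0 60;0.049 -0.2 0 0 0 0 60;0.049 -0.2 0 0 0 0 60'
python3 -m creep '0.049 -0.2 0 0 0 0 60;0.049 -0.2 0 0 0 0 60;0.049 -0.2 0 0 0 0 60;0.049 -0.2 0 0 0 0 60;0.049 -0.2 0 0 0 0 60'
done; python3 -c "
from h import *
print(robot.read_state()['ee_rot'].round(4).tolist())"
```

```text
time: 1.82
tool_pos: [310.7, 365.4, 205.4]
ee_rot: [[-0.949, 0.317, 0.0], [0.317, 0.949, 0.0], [-0.0, 0.0, -1.0]]
wrist_force: [1.6, -0.0, 0.6]
opening: 63.8
finger_force: 0.0
time: 2.23
tool_pos: [359.6, 165.5, 205.7]
ee_rot: [[-0.977, 0.213, 0.0], [0.213, 0.977, 0.001], [-0.0, 0.001, -1.0]]
wrist_force: [0.5, 0.7, -0.2]
opening: 60.3
finger_force: 0.0
time: 2.65
tool_pos: [408.6, -34.7, 205.9]
ee_rot: [[-0.977, 0.213, 0.001], [0.213, 0.977, 0.0], [-0.001, 0.001, -1.0]]
wrist_force: [1.3, 1.6, 0.4]
opening: 59.8
finger_force: 0.0
time: 3.07
tool_pos: [457.8, -234.7, 205.7]
ee_rot: [[-0.977, 0.212, 0.001], [0.212, 0.977, -0.0], [-0.001, -0.0, -1.0]]
wrist_force: [0.6, 1.2, 0.3]
opening: 60.0
finger_force: 0.0
[[-0.9772, 0.2124, 0.0008], [0.2124, 0.9772, -0.0004], [-0.0009, -0.0002, -1.0]]
```

```bash

python3 -m creep '0.0245 -0.0795 -0.085 -0.057 -0.26 0 60;0.0245 -0.0795 -0.085 -0.057 -0.26 0 60;0.0245 -0.0795 -0.085 -0.057 -0.26 0 60;0.0245 -0.0795 -0.085 -0.057 -0.26 0 60;0.0245 -0.0795 -0.085 -0.057 -0.26 0 60'
python3 - <<'E'
from h import *
p,d=robot.camera("wrist"); P=pts("wrist",d); z=P[...,2]
cv2.imwrite("pics/w1.png",p[:,:,::-1])
hsv=cv2.cvtColor(p,cv2.COLOR_RGB2HSV).astype(int)
def rep(n,m):
    if m.sum()<20: print(n,m.sum());return
    r=cv2.minAreaRect(P[m][:,:2].astype(np.float32)); print(n,m.sum(),np.array(r[0]),np.array(r[1]),round(r[2],2),np.median(z[m]))
rep("orange",(hsv[...,0]>5)&(hsv[...,0]<18)&(hsv[...,1]>170)&(z>55)&(z<66))
rep("plate",(z>14)&(z<22)&(abs(P[...,0]-545)<110)&(abs(P[...,1]+326)<80))
rep("red",((hsv[...,0]>172)|(hsv[...,0]<4))&(hsv[...,1]>150)&(z>48)&(z<60))
E
```

```text
time: 3.48
tool_pos: [480.7, -312.9, 118.8]
ee_rot: [[-0.956, 0.215, 0.199], [0.211, 0.977, -0.044], [-0.204, -0.001, -0.979]]
wrist_force: [-0.0, 0.2, -0.2]
opening: 60.2
finger_force: 0.0
orange 843 [ 556.  -240.6] [202.6 148. ] 71.78 62.12966990301614
plate 8584 [ 542.7 -327.3] [ 90.2 179.8] 78.18 20.379070654964284
red 675 [ 558.5 -232.4] [ 30.2 244. ] 14.7 56.38687396900606
```

View pics/w1.png

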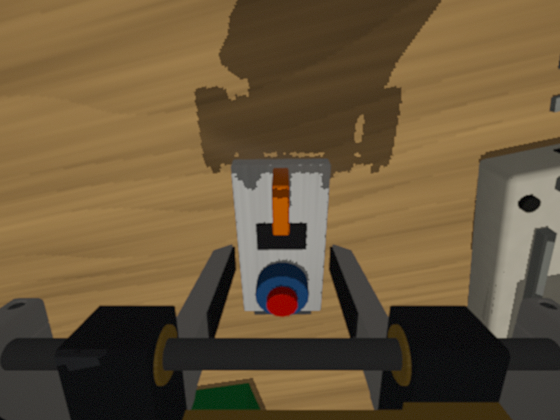

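The picture shows the cell between the fingers, grip at (282,200) and button at (282,302), with the plate at yaw -11.8°. It agrees with my estimate, so I'll descend and grip.

```bash

python3 -m creep '0 0 -0.04 0 0 0 50;0 0 -0.075 0 0 0 50;0 0 -0.094 0 0 0 50;0 0 -0.094 0 0 0 50'
python3 -m creep '0 0 0 0 0 0 0;0 0 0 0 0 0 0;0 0 0 0 0 0 0;0 0 0 0 0 0 0;0 0 0 0 0 0 0'
python3 -m creep '0 0 0 0 0 0 0;0 0 0 0 0 0 0;0 0 0 0 0 0 0'
```

```text
time: 3.87
tool_pos: [481.7, -309.7, 24.6]
ee_rot: [[-0.957, 0.211, 0.201], [0.206, 0.978, -0.042], [-0.205, 0.001, -0.979]]
wrist_force: [-0.7, 0.5, -0.1]
opening: 50.0
finger_force: 0.0
time: 4.28
tool_pos: [482.8, -311.9, 27.6]
ee_rot: [[-0.956, 0.212, 0.204], [0.207, 0.977, -0.045], [-0.209, -0.001, -0.978]]
wrist_force: [0.3, -0.8, -0.1]
opening: 20.1
finger_force: 0.0
time: 4.53
tool_pos: [482.5, -312.3, 27.2]
ee_rot: [[-0.955, 0.213, 0.204], [0.208, 0.977, -0.045], [-0.209, -0.001, -0.978]]
wrist_force: [-2.5, 2.4, 11.0]
opening: 13.8
finger_force: 30.0
```

```bash

python3 -m creep '0 0 0.02 0 0 0 0;0 0 0.05 0 0 0 0;0 0 0.09 0 0 0 0;0 0 0.13 0 0 0 0;0 0 0.13 0 0 0 0'
python3 -m creep '0 0 0 0 0 0 0;0 0 0 0 0 0 0'
cat > cellm.py <<'E'
from h import *
p,d=robot.camera("side"); P=pts("side",d); z=P[...,2]
s=robot.read_state(); T=s["tool_pos"];print("T",T, "F",s["wrist_force"],s["wrist_torque"])
hsv=cv2.cvtColor(p,cv2.COLOR_RGB2HSV).astype(int)
near=(np.linalg.norm(P[...,:2]-T[:2]-[70,0],axis=-1)<170)&(z>T[2]-130)&(z<T[2]+70)&(z>25)
rd=near&((hsv[...,0]>172)|(hsv[...,0]<4))&(hsv[...,1]>150)
og=near&(hsv[...,0]>5)&(hsv[...,0]<18)&(hsv[...,1]>170)
gp=near&(hsv[...,1]<60)&(hsv[...,2]>110)
np.savez("cellnow",p=p,P=P)
for n,m in(("red",rd),("orange",og)):
    if m.sum()>3: print(n,m.sum(),P[m].mean(0),"max z",z[m].max())
# plane of plate: ransac
q=P[gp]; best=None; r=np.random.default_rng(0)
for _ in range(400):
    a=q[r.integers(len(q),size=3)]; n=np.cross(a[1]-a[0],a[2]-a[0]); n/=np.linalg.norm(n)+1e-9
    if n[2]<0:n=-n
    if n[2]<.8: continue
    i=abs((q-a[0])@n)<2
    if best is None or i.sum()>best.sum(): best=i
Q=q[best];c=Q.mean(0);n=np.linalg.svd(Q-c,full_matrices=False)[2][2];n*=np.sign(n[2])
ex=np.array([1,0,-n[0]/n[2]]);ex/=np.linalg.norm(ex);ey=np.cross(n,ex)
l=np.stack([(Q-c)@ex,(Q-c)@ey],1).astype(np.float32);R=cv2.minAreaRect(l)
ctr=c+R[0][0]*ex+R[0][1]*ey
print("plate n",n.round(3),"pitch",np.degrees(np.arctan2(n[0],n[2])),len(Q),"ctr",ctr,"size",np.array(R[1]),R[2])
a=np.radians(R[2] if R[1][0]>R[1][1] else R[2]-90); cx=np.cos(a)*ex+np.sin(a)*ey
print("cell x axis",cx.round(3),"toe edge",ctr+108*cx-18*n,"origin",ctr+25*cx-18*n,"handle",ctr-65*cx+24*n)
E
python3 cellm.py
```

```text
time: 4.95
tool_pos: [484.1, -313.8, 163.0]
ee_rot: [[-0.954, 0.213, 0.21], [0.208, 0.977, -0.048], [-0.215, -0.002, -0.977]]
wrist_force: [1.0, -1.3, -2.4]
opening: 13.7
finger_force: 30.0
time: 5.12
tool_pos: [481.6, -311.1, 155.5]
ee_rot: [[-0.956, 0.212, 0.202], [0.207, 0.977, -0.043], [-0.206, 0.0, -0.978]]
wrist_force: [0.6, 0.8, -4.2]
opening: 13.8
finger_force: 30.0
T [ 481.4 -311.1  154.9] F [-0.2 -1.2 -3.8] [0.2 0.6 0. ]
red 104 [ 585.3 -334.   180.8] max z 188.27880313091563
orange 84 [ 487.1 -315.   176.4] max z 191.68088045769792
plate n [ 0. -0.  1.] pitch 0.9844568095873533 708 ctr [ 540.9 -323.3  145.9] size [ 91.8 179.7] 77.9696044921875
cell x axis [ 1.  -0.2 -0. ] toe edge [ 646.2 -345.8  125.9] origin [ 565.  -328.5  127.4] handle [ 477.7 -309.9  171. ]
```

```bash

python3 -m creep '-0.012 0.03 0 0 0 0.14 0;-0.024 0.065 0 0 0 0.276 0;-0.036 0.1 0 0 0 0.276 0;-0.048 0.135 0 0 0 0.276 0;-0.058 0.165 0 0 0 0.276 0'
python3 -m creep '-0.01 0.03 0 0 0.14 0 0;-0.02 0.06 0 0 0.26 0 0;-0.03 0.09 0 0 0.26 0 0;-0.034 0.103 0 0 0.26 0 0;-0.034 0.103 0 0 0.26 0 0'
python3 -m creep '0 0 0 0 0 0 0;0 0 0 0 0 0 0;0 0 0 0 0 0 0'
sed -i 's/suppress=True/suppress=True,floatmode="fixed"/' h.py
python3 cellm.py; python3 -c "
import numpy as np,cv2
p=np.load('cellnow.npz')['p'][150:390,190:410]
cv2.imwrite('pics/c2.png',cv2.resize(p,None,fx=2.5,fy=2.5,interpolation=2)[:,:,::-1])"
```

```text
time: 5.58
tool_pos: [421.9, -145.0, 154.7]
ee_rot: [[-0.979, -0.003, 0.205], [-0.003, 1.0, 0.001], [-0.205, 0.0, -0.979]]
wrist_force: [0.4, 0.3, -4.3]
opening: 13.5
finger_force: 30.0
time: 6.0
tool_pos: [388.4, -41.2, 155.0]
ee_rot: [[-1.0, -0.006, 0.001], [-0.006, 1.0, 0.0], [-0.001, 0.0, -1.0]]
wrist_force: [1.4, 0.6, -4.4]
opening: 13.7
finger_force: 30.0
time: 6.25
tool_pos: [389.9, -44.7, 156.0]
ee_rot: [[-1.0, -0.001, 0.004], [-0.001, 1.0, -0.0], [-0.004, -0.0, -1.0]]
wrist_force: [0.2, 1.5, -3.1]
opening: 13.9
finger_force: 30.0
T [390.0 -44.7 156.1] F [ 1.4 -0.0 -3.5] [-0.0  0.2  0.0]
red 54 [497.4 -45.3 159.7] max z 165.6052995976219
orange 82 [388.5 -49.6 171.7] max z 192.52562871553064
plate n [-0.0 -0.0  1.0] pitch -1.2621655840062687 525 ctr [560.9 -46.3  51.3] size [169.4 131.5] 88.01155853271484
cell x axis [0.0 1.0 0.0] toe edge [565.0  62.0  35.2] origin [562.1 -21.0  33.8] handle [ 558.1 -111.6   74.1]
```

View pics/c2.png

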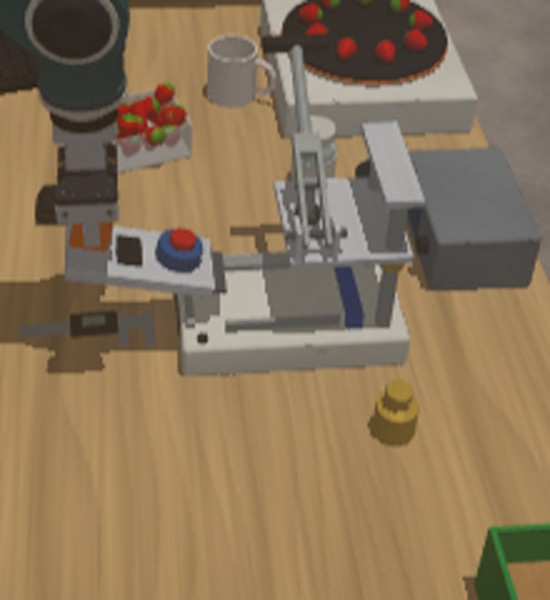

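The cell hangs tilted toe-down in front of the press, with the toe at crop pixel (217,275). I'll measure its pose without the base points, and measure the guides and keeper.

```bash
sed -i 's/(z>25)/(z>70)/' cellm.py
python3 cellm.py; python3 - <<'E'
from h import *
for c in("side","scene"):
    f=np.load(c+".npz");P=f["P"];z=P[...,2];hsv=cv2.cvtColor(f["p"],cv2.COLOR_RGB2HSV).astype(int)
    X,Y=P[...,0],P[...,1]
    m=(X>540)&(X<612)&(abs(Y+42)<75)&(z>64)&(z<80)
    for s,n in((1,"+y guide"),(-1,"-y guide")):
        g=m&((Y+42)*s>25)
        if g.sum()>5: print(c,n,g.sum(),np.percentile(Y[g],[5,50,95]),np.percentile(z[g],[50,95]))
    g=(X>500)&(X<520)&(abs(Y+42)<60)&(z>54)&(z<64); print(c,"sill",g.sum(),np.percentile(X[g],[5,50,95]) if g.sum() else 0, np.percentile(Y[g],[2,98]) if g.sum() else 0)
    g=(X>680)&(X<730)&(abs(Y+42)<70)&(z>68)&(z<84)&(abs(hsv[...,0]-115)<15)&(hsv[...,1]>80)
    if g.sum()>5: print(c,"keeper",g.sum(),np.percentile(X[g],[3,50,97]),np.percentile(Y[g],[3,97]),np.median(z[g]))
    g=(X>510)&(X<690)&(abs(Y+42)<40)&(z>44)&(z<56); print(c,"bed z",np.median(z[g]))
E
```

```text
T [390.0 -44.6 156.2] F [ 0.1 -0.5 -3.2] [ 0.0  0.2 -0.0]
red 57 [497.5 -45.7 159.4] max z 165.0809504790966
orange 82 [388.6 -49.3 171.7] max z 189.98158940509535
plate n [ 0.2 -0.0  1.0] pitch 12.597466675211425 321 ctr [470.9 -45.3 129.2] size [ 90.7 128.8] 88.64584350585938
cell x axis [ 1.0 -0.0 -0.2] toe edge [572.3 -47.5  88.0] origin [491.4 -45.5 106.1] handle [412.7 -44.2 166.8]
side +y guide 65 [ 4.4 11.0 18.5] [68.8 73.9]
side -y guide 39 [-103.7 -101.0  -97.3] [69.6 73.4]
side sill 86 [500.5 505.5 516.1] [-93.8  13.9]
side keeper 130 [695.3 704.3 713.3] [-106.5  -23.6] 75.35226552578924
side bed z 51.089117795182794
scene +y guide 40 [11.3 14.8 17.3] [69.6 73.6]
scene -y guide 19 [-102.8  -97.3  -93.2] [68.4 74.7]
scene sill 95 [501.0 506.9 514.3] [-92.3   6.8]
scene keeper 41 [701.6 705.7 711.4] [-13.8  21.8] 75.08856895417289
scene bed z 51.525433094883844
```

```bash
python3 - <<'E'
from h import *
p,d=robot.camera("wrist"); P=pts("wrist",d); np.savez("w2",p=p,P=P); z=P[...,2];X,Y=P[...,0],P[...,1]
cv2.imwrite("pics/w2.png",p[:,:,::-1])
m=(X<560)&(z>80)&(z<165)&(abs(Y+45)<60)
q=P[m]; 
# plate points: plane pitch 12.6
n=np.array([np.sin(np.radians(12.6)),0,np.cos(np.radians(12.6))]); h=q@n
hist,e=np.histogram(h,bins=np.arange(h.min(),h.max(),2)); k=hist.argmax(); Q=q[abs(h-e[k]-1)<4]
A=np.c_[Q[:,:2],np.ones(len(Q))]; co=np.linalg.lstsq(A,Q[:,2],rcond=None)[0]; print("plane",co.round(3),len(Q),"pitch",np.degrees(np.arctan(-co[0])))
r=cv2.minAreaRect(Q[:,:2].astype(np.float32)); print(r, "toe edge z at X+..")
for lo,hi in((460,480),(500,520),(520,540)):
    s=Q[(Q[:,0]>lo)&(Q[:,0]<hi)]
    if len(s)>20: print(lo,np.percentile(s[:,1],[1,99]),np.percentile(s[:,1],[1,99]).mean())
for lo,hi in((500,515),(560,580),(600,620),(640,660)):
    for zl,zh in((54,62),(64,76)):
        g=(X>lo)&(X<hi)&(z>zl)&(z<zh)&(abs(Y+42)<70)
        for s in(1,-1):
            gg=g&((Y+42)*s>20)
            if gg.sum()>10: print(lo,zl,s,gg.sum(),np.percentile(Y[gg],[3,50,97]))
E
```

```text
plane [ -0.2   0.0 231.7] 8054 pitch 12.22687959286989
((412.9791564941406, -45.249263763427734), (110.00807189941406, 90.1944351196289), 0.10476244986057281) toe edge z at X+..
460 [-56.8 -33.7] -45.27280797708906
```

View pics/w2.png

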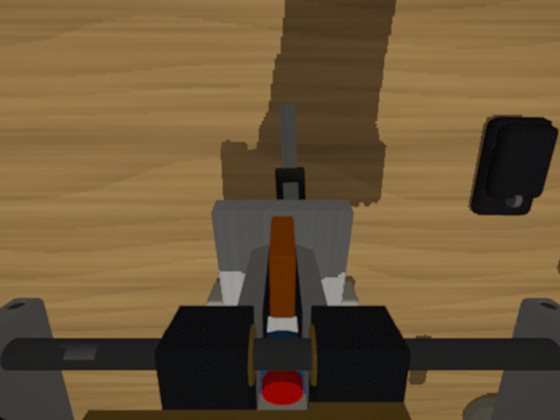

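The cell's plate is at (282,240) and its rear edge at world x 358. Both cameras put the toe tip at x 547.6, z 93, y -45.3, with a tilt of about 12.3°. It needs +3 mm in y.

```bash

python3 -m creep '0.02 0.003 -0.005 0 0 0.007 0;0.04 0.003 -0.01 0 0 0.007 0;0.065 0.003 -0.018 0 0 0.007 0;0.092 0.003 -0.025 0 0 0.007 0;0.092 0.003 -0.025 0 0 0.007 0'
python3 -m creep '0.012 0 -0.004 0 0 0 0;0.024 0 -0.008 0 0 0 0;0.036 0 -0.010 0 0 0 0;0.036 0 -0.010 0 0 0 0;0.036 0 -0.010 0 0 0 0'
python3 - <<'E'
from h import *
p,d=robot.camera("side");P=pts("side",d);np.savez("s3",p=p,P=P)
s=robot.read_state();print(s["tool_pos"],s["wrist_force"],s["wrist_torque"])
cv2.imwrite('pics/c3.png',cv2.resize(p[200:320,230:370],None,fx=5,fy=5,interpolation=2)[:,:,::-1])
E
```

```text
time: 6.82
tool_pos: [485.4, -41.0, 130.1]
ee_rot: [[-1.0, -0.009, 0.005], [-0.009, 1.0, -0.001], [-0.005, -0.001, -1.0]]
wrist_force: [-2.0, 0.2, -3.9]
opening: 13.6
finger_force: 30.0
time: 7.23
tool_pos: [517.9, -41.3, 121.0]
ee_rot: [[-1.0, -0.008, 0.004], [-0.008, 1.0, -0.0], [-0.004, -0.0, -1.0]]
wrist_force: [-1.1, 0.0, -4.0]
opening: 13.3
finger_force: 30.0
[517.6 -41.2 121.2] [-0.7 -0.1 -3.6] [ 0.1  0.2 -0.0]
```

View pics/c3.png

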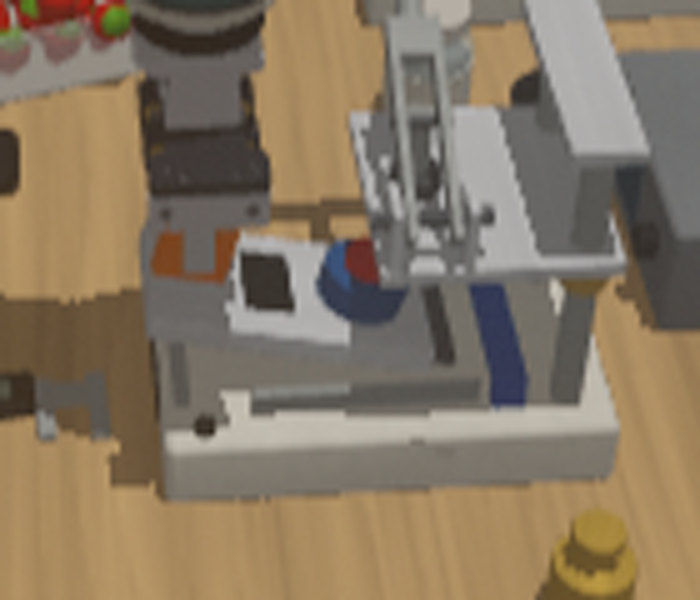

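The toe is at (437,325), about 20 mm short of the blue keeper at (495,345), and the cell is well centred. I'll lower it 6 mm and then push in gently.

```bash

python3 -m creep '0 0 -0.003 0 0 0 0;0 0 -0.006 0 0 0 0;0 0 -0.006 0 0 0 0;0 0 -0.006 0 0 0 0'
python3 -m creep '0.007 0 0 0 0 0 0;0.014 0 0 0 0 0 0;0.02 0 0 0 0 0 0;0.02 0 0 0 0 0 0'
```

```text
time: 7.62
tool_pos: [517.7, -40.9, 115.3]
ee_rot: [[-1.0, -0.008, 0.005], [-0.008, 1.0, 0.0], [-0.005, 0.0, -1.0]]
wrist_force: [0.7, -0.2, -4.3]
opening: 13.9
finger_force: 30.0
time: 7.95
tool_pos: [539.5, -40.8, 115.5]
ee_rot: [[-1.0, -0.008, 0.006], [-0.008, 1.0, -0.0], [-0.006, -0.0, -1.0]]
wrist_force: [-0.7, 0.3, -3.9]
opening: 13.7
finger_force: 30.0
```

```bash

python3 -m creep '0.004 0 0 0 0 0 0;0.007 0 0 0 0 0 0;0.007 0 0 0 0 0 0;0.007 0 0 0 0 0 0'
python3 -m creep '0.002 0 0 0 0 0 0;0.004 0 0 0 0 0 0;0.004 0 0 0 0 0 0;0.004 0 0 0 0 0 0'
```

```text
time: 8.28
tool_pos: [545.1, -40.9, 115.4]
ee_rot: [[-1.0, -0.008, 0.005], [-0.008, 1.0, 0.0], [-0.005, 0.0, -1.0]]
wrist_force: [-0.1, -0.1, -3.3]
opening: 13.5
finger_force: 30.0
time: 8.62
tool_pos: [549.1, -40.9, 115.4]
ee_rot: [[-1.0, -0.008, 0.005], [-0.008, 1.0, 0.0], [-0.005, 0.0, -1.0]]
wrist_force: [-0.9, -0.5, -4.4]
opening: 13.9
finger_force: 30.0
```

```bash

python3 -m creep '0.0015 0 0 0 0 0 0;0.003 0 0 0 0 0 0;0.003 0 0 0 0 0 0;0.003 0 0 0 0 0 0'
python3 - <<'E'
from h import *
p,d=robot.camera("side");P=pts("side",d);np.savez("s4",p=p,P=P)
s=robot.read_state();print(s["tool_pos"],s["wrist_force"],s["wrist_torque"])
cv2.imwrite('pics/c4.png',cv2.resize(p[200:320,230:370],None,fx=5,fy=5,interpolation=2)[:,:,::-1])
E
```

```text
time: 8.95
tool_pos: [550.8, -40.9, 115.1]
ee_rot: [[-1.0, -0.008, 0.002], [-0.008, 1.0, 0.0], [-0.002, 0.0, -1.0]]
wrist_force: [-10.4, 0.5, 0.9]
opening: 13.8
finger_force: 30.0
[550.7 -40.9 115.1] [-8.1  0.2  1.4] [0.1 2.1 0.0]
```

View pics/c4.png

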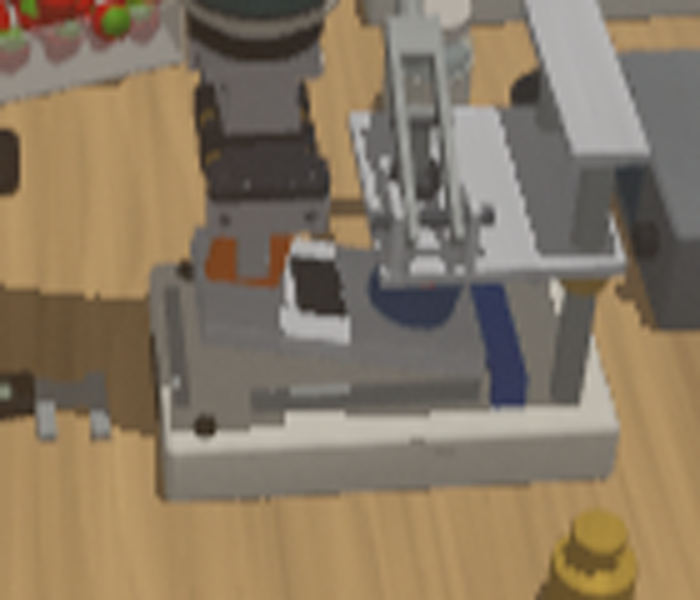

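Contact came at the predicted place: the toe is under the keeper and the plate is against its face, with the drum at (415,295) below the head. I'll ease back about 1 mm and swing the cell down about the toe.

```bash

python3 -m creep '-0.0025 0 -0.004 0 -0.03 0 0;-0.0044 0 -0.010 0 -0.073 0 0;-0.0052 0 -0.0145 0 -0.107 0 0;-0.006 0 -0.019 0 -0.14 0 0;-0.006 0 -0.019 0 -0.14 0 0'
python3 -m creep '-0.001 0 -0.0045 0 -0.033 0 0;-0.0017 0 -0.009 0 -0.067 0 0;-0.0017 0 -0.009 0 -0.067 0 0'
```

```text
time: 9.42
tool_pos: [545.4, -40.9, 96.1]
ee_rot: [[-0.993, -0.008, 0.116], [-0.008, 1.0, 0.0], [-0.116, -0.001, -0.993]]
wrist_force: [-1.0, -0.5, -0.1]
opening: 13.8
finger_force: 30.0
time: 9.67
tool_pos: [544.0, -40.9, 87.2]
ee_rot: [[-0.986, -0.008, 0.167], [-0.008, 1.0, 0.0], [-0.167, -0.001, -0.986]]
wrist_force: [-0.9, 0.4, -0.0]
opening: 13.4
finger_force: 30.0
```

```bash

python3 -m creep '-0.0004 0 -0.0045 0 -0.033 0 0;-0.0007 0 -0.009 0 -0.066 0 0;-0.0007 0 -0.009 0 -0.066 0 0;-0.0007 0 -0.009 0 -0.066 0 0'
sed 's/z>70/z>60/' cellm.py > cellm2.py; python3 cellm2.py
```

```text
time: 10.0
tool_pos: [543.9, -40.9, 78.8]
ee_rot: [[-0.976, -0.008, 0.216], [-0.008, 1.0, 0.0], [-0.216, -0.001, -0.976]]
wrist_force: [-0.2, -0.0, -2.6]
opening: 14.0
finger_force: 30.0
T [544.1 -40.9  78.9] F [-0.6 -0.7 -2.9] [0.0 0.5 0.0]
red 8 [647.6 -51.3 102.4] max z 104.88101032198165
orange 54 [539.8 -46.1  93.5] max z 111.5678675881391
plate n [ 0.0 -0.0  1.0] pitch 0.3179854841114497 210 ctr [633.4 -43.1  70.3] size [232.4 118.5] 0.537896454334259
cell x axis [ 1.0  0.0 -0.0] toe edge [741.3 -41.9  51.7] origin [658.3 -42.7  52.1] handle [568.5 -44.0  94.6]
```

```bash

python3 -m creep '0 0 -0.001 0 0 0 0;0 0 -0.0015 0 0 0 0;0 0 -0.0015 0 0 0 0'
python3 -m creep '0 0 -0.001 0 0 0 0;0 0 -0.001 0 0 0 0;0 0 -0.001 0 0 0 0'
```

```text
time: 10.3
tool_pos: [544.1, -40.9, 77.4]
ee_rot: [[-0.976, -0.008, 0.218], [-0.008, 1.0, 0.0], [-0.218, -0.001, -0.976]]
wrist_force: [-3.8, 0.0, 5.7]
opening: 13.7
finger_force: 30.0
time: 10.55
tool_pos: [544.5, -40.9, 77.1]
ee_rot: [[-0.976, -0.008, 0.219], [-0.008, 1.0, 0.001], [-0.219, -0.001, -0.976]]
wrist_force: [-9.4, 0.3, 21.6]
opening: 13.8
finger_force: 30.0
```

```bash

python3 -m creep '0 0 0.0015 0 0 0 14;0 0 0.0015 0 0 0 50;0 0 0.0015 0 0 0 50;0 0 0.0015 0 0 0 50;0 0 0.0015 0 0 0 50'
python3 -m creep '-0.007 0 0.03 0 0 0 50;-0.016 0 0.07 0 0 0 50;-0.025 0 0.11 0 0 0 50;-0.034 0 0.15 0 0 0 50;-0.04 0 0.18 0 0 0 50'
python3 - <<'E'
from h import *
p,d=robot.camera("wrist");P=pts("wrist",d);np.savez("w5",p=p,P=P);z=P[...,2];X,Y=P[...,0],P[...,1]
cv2.imwrite('pics/w5.png',p[:,:,::-1])
for c in("wrist","side"):
    if c=="side": p,d=robot.camera("side");P=pts("side",d);z=P[...,2];X,Y=P[...,0],P[...,1];hsv=None
    m=(X>505)&(X<610)&(abs(Y+42)<52)&(z>63)&(z<74)
    Q=P[m];A=np.c_[Q[:,0]-600,Q[:,1]+42,np.ones(len(Q))];co=np.linalg.lstsq(A,Q[:,2],rcond=None)[0]
    print(c,len(Q),"slope deg",np.degrees(co[:2]),"z",co[2],"x",np.percentile(Q[:,0],[1,99]),"y",np.percentile(Q[:,1],[1,99]))
    b=(X>480)&(X<700)&(abs(Y+42)<95)&(z>45)&(z<55);print(" bed z",np.median(z[b]))
E
```

```text
time: 10.97
tool_pos: [543.7, -40.9, 77.4]
ee_rot: [[-0.976, -0.008, 0.217], [-0.008, 1.0, 0.0], [-0.217, -0.002, -0.976]]
wrist_force: [0.2, -0.4, 0.0]
opening: 37.1
finger_force: 0.0
time: 11.38
tool_pos: [503.3, -41.4, 260.5]
ee_rot: [[-0.976, -0.007, 0.22], [-0.007, 1.0, 0.0], [-0.22, -0.001, -0.976]]
wrist_force: [-0.8, -0.3, 0.8]
opening: 50.3
finger_force: 0.0
wrist 2420 slope deg [ 3.7 -0.2] z 74.41476362805557 x [505.7 607.2] y [-93.3   9.2]
 bed z 53.83793618888008
side 479 slope deg [0.7 1.0] z 69.89443865014887 x [514.2 608.9] y [-87.0   6.2]
 bed z 50.54525563734806
```

View pics/w5.png

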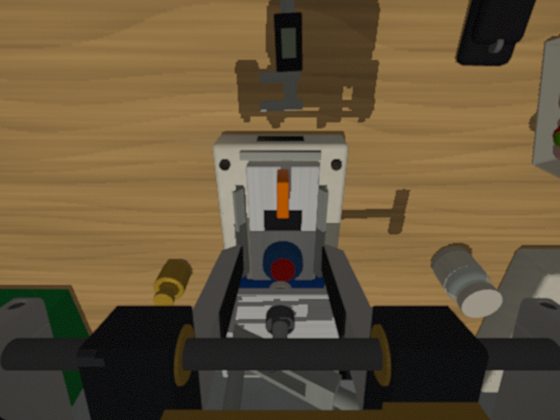

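The cell lies flat and home behind the sill, with the grip at (282,195), button at (283,270) and sill at (282,155). Next I'll go up and over to the lever crossbar with the fingers closed.

```bash

python3 -m creep '0 0 0.04 0 0.14 0 0;0 0 0.08 0 0.28 0 0;0 0.01 0.12 0 0.28 0 0;0.03 0.035 0.13 0 0.28 0 0;0.055 0.06 0.13 0 0.28 0 0'
python3 -m creep '0.03 0.03 0 0 0 0 0;0.06 0.065 0 0 0 0 0;0.088 0.098 0 0 0 0 0;0.088 0.098 0 0 0 0 0;0.088 0.098 0 0 0 0 0'
python3 - <<'E'
from h import *
s=robot.read_state();print(s["tool_pos"])
for c in("scene","side"):
    p,d=robot.camera(c);P=pts(c,d);z=P[...,2];X,Y=P[...,0],P[...,1]
    m=(abs(X-646)<60)&(abs(Y-117)<45)&(z>310)&(z<342)&(p.sum(2)<170)
    for lo,hi in((600,630),(662,690)):
        k=m&(X>lo)&(X<hi)
        if k.sum()>5: print(c,lo,k.sum(),np.percentile(Y[k],[3,50,97]),np.percentile(z[k],[3,50,97]))
    if m.sum(): print(c,"x",np.percentile(X[m],[2,98]))
E
```

```text
time: 11.9
tool_pos: [560.4, 18.5, 392.0]
ee_rot: [[-1.0, -0.005, 0.005], [-0.005, 1.0, 0.001], [-0.005, 0.001, -1.0]]
wrist_force: [1.1, -0.4, -0.1]
opening: 20.2
finger_force: 0.0
time: 12.32
tool_pos: [647.6, 120.0, 384.7]
ee_rot: [[-1.0, -0.011, -0.004], [-0.011, 1.0, -0.001], [0.004, -0.001, -1.0]]
wrist_force: [0.4, -0.5, 0.0]
opening: 0.1
finger_force: 0.0
[647.6 120.0 384.7]
side 600 49 [102.7 110.5 118.9] [324.7 332.6 338.8]
side 662 49 [104.1 110.5 120.6] [321.0 333.0 338.6]
side x [605.7 682.5]
```

```bash

python3 -m creep '0 0 -0.02 0 0 0 0;0 0 -0.04 0 0 0 0;0 0 -0.047 0 0 0 0;0 0 -0.047 0 0 0 0;0 0 -0.047 0 0 0 0'
```

```text
time: 12.83
tool_pos: [646.6, 116.5, 341.4]
ee_rot: [[-1.0, -0.007, -0.0], [-0.007, 1.0, 0.0], [0.0, 0.0, -1.0]]
wrist_force: [-0.3, -0.2, 1.2]
opening: 1.0
finger_force: 0.0
```

```bash

python3 -m creep '0 0.004 -0.013 0 0 0 0;0 0.011 -0.027 0 0 0 0;0 0.017 -0.042 0 0 0 0;0 0.021 -0.058 0 0 0 0;0 0.024 -0.072 0 0 0 0'
python3 -m creep '0 0.003 -0.015 0 0 0 0;0 0.005 -0.03 0 0 0 0;0 0.006 -0.045 0 0 0 0;0 0.006 -0.06 0 0 0 0;0 0.006 -0.06 0 0 0 0'
```

```text
time: 13.25
tool_pos: [647.6, 143.2, 270.4]
ee_rot: [[-1.0, -0.01, 0.003], [-0.01, 1.0, 0.003], [-0.003, 0.003, -1.0]]
wrist_force: [0.9, 6.4, 9.7]
opening: 0.7
finger_force: 4.3
time: 13.67
tool_pos: [646.8, 148.0, 208.1]
ee_rot: [[-1.0, -0.009, -0.0], [-0.009, 1.0, 0.001], [0.0, 0.001, -1.0]]
wrist_force: [0.2, 3.4, 4.7]
opening: 0.3
finger_force: 2.7
```

```bash

python3 -m creep '0 -0.001 -0.012 0 0 0 0;0 -0.003 -0.024 0 0 0 0;0 -0.005 -0.036 0 0 0 0;0 -0.007 -0.047 0 0 0 0;0 -0.007 -0.047 0 0 0 0'
python3 -m creep '0 -0.001 -0.004 0 0 0 0;0 -0.002 -0.008 0 0 0 0;0 -0.002 -0.008 0 0 0 0'
```

```text
time: 14.08
tool_pos: [647.6, 140.6, 162.3]
ee_rot: [[-1.0, -0.008, 0.001], [-0.008, 1.0, 0.001], [-0.001, 0.001, -1.0]]
wrist_force: [0.9, 6.5, 7.9]
opening: 0.7
finger_force: 4.1
time: 14.33
tool_pos: [647.8, 139.1, 155.5]
ee_rot: [[-1.0, -0.008, 0.002], [-0.008, 1.0, 0.002], [-0.002, 0.002, -1.0]]
wrist_force: [-1.0, 5.2, 8.7]
opening: 0.2
finger_force: 4.3
```

```bash

python3 -m creep '0 -0.0005 -0.002 0 0 0 0;0 -0.001 -0.003 0 0 0 0;0 -0.001 -0.003 0 0 0 0'
python3 -m creep '0 0 -0.001 0 0 0 0;0 0 -0.002 0 0 0 0;0 0 -0.002 0 0 0 0'
```

```text
time: 14.58
tool_pos: [647.9, 138.7, 153.8]
ee_rot: [[-1.0, -0.009, 0.003], [-0.009, 1.0, 0.003], [-0.003, 0.003, -1.0]]
wrist_force: [-5.7, 7.0, 17.9]
opening: 0.4
finger_force: 8.9
time: 14.83
tool_pos: [648.1, 138.6, 153.1]
ee_rot: [[-1.0, -0.009, 0.003], [-0.009, 1.0, 0.004], [-0.003, 0.004, -1.0]]
wrist_force: [-13.0, 5.0, 33.5]
opening: 0.5
finger_force: 16.6
```

The force rose to 33 N, so the lever is at its stop. I'll bring it back up along the arc under control.

```bash

python3 -m creep '0 0.003 0.012 0 0 0 0;0 0.006 0.025 0 0 0 0;0 0.008 0.04 0 0 0 0;0 0.009 0.055 0 0 0 0;0 0.009 0.072 0 0 0 0'
python3 -m creep '0 -0.001 0.017 0 0 0 0;0 -0.004 0.035 0 0 0 0;0 -0.008 0.053 0 0 0 0;0 -0.013 0.072 0 0 0 0;0 -0.018 0.088 0 0 0 0'
python3 -m creep '0 -0.008 0.017 0 0 0 0;0 -0.012 0.035 0 0 0 0;0 -0.012 0.06 0 0 0 0;-0.02 -0.012 0.09 0 0 0 0;-0.05 -0.012 0.1 0 0 0 0'
python3 -m creep '-0.04 0 0 0 0 0 0;-0.08 0 0 0 0 0 0;-0.12 0 0 0 0 0 0;-0.16 0 0 0 0 0 0;-0.16 0 0 0 0 0 0'
cat > fin.py <<'E'
from h import *
p,d=robot.camera("side");P=pts("side",d);z=P[...,2];X,Y=P[...,0],P[...,1]
cv2.imwrite('pics/fin.png',cv2.resize(p[150:330,200:400],None,fx=4,fy=3.3,interpolation=2)[:,:,::-1])
m=(abs(X-646)<60)&(abs(Y-117)<45)&(z>300)&(z<345)&(p.sum(2)<170)
print("bar",m.sum(),np.percentile(Y[m],[3,50,97]),np.percentile(z[m],[3,50,97]))
m=(X>505)&(X<610)&(abs(Y+42)<52)&(z>63)&(z<74);Q=P[m];print("plate",len(Q),np.median(Q[:,2]),np.percentile(Q[:,0],[1,99]),[np.median(Q[(Q[:,0]>a)&(Q[:,0]<a+25),2]) for a in(515,540,565,585)])
s=robot.read_state();print(s["tool_pos"],s["wrist_force"],s["time"])
E
python3 fin.py
```

```text
time: 15.25
tool_pos: [647.4, 145.4, 223.1]
ee_rot: [[-1.0, -0.007, 0.001], [-0.007, 1.0, -0.0], [-0.001, -0.0, -1.0]]
wrist_force: [-0.3, -1.7, 3.3]
opening: 0.6
finger_force: 1.3
time: 15.67
tool_pos: [647.1, 127.2, 311.8]
ee_rot: [[-1.0, -0.007, 0.002], [-0.007, 1.0, 0.0], [-0.002, 0.0, -1.0]]
wrist_force: [0.5, -0.2, 1.2]
opening: 0.3
finger_force: 0.5
time: 16.08
tool_pos: [597.8, 114.9, 412.9]
ee_rot: [[-1.0, -0.006, 0.004], [-0.006, 1.0, 0.0], [-0.004, 0.0, -1.0]]
wrist_force: [-0.2, 0.9, 0.2]
opening: 0.4
finger_force: 0.0
time: 16.5
tool_pos: [432.0, 115.4, 411.2]
ee_rot: [[-1.0, -0.009, 0.002], [-0.009, 1.0, 0.004], [-0.002, 0.004, -1.0]]
wrist_force: [0.2, 1.0, -0.5]
opening: 0.5
finger_force: 0.0
bar 156 [104.3 111.0 123.6] [322.2 333.3 338.4]
plate 478 69.36681859049267 [514.3 609.3] [np.float64(68.70912394628212), np.float64(68.64325789221922), np.float64(69.81380480540943), np.float64(70.16757430244002)]
[434.6 115.6 411.1] [0.7 0.5 0.2] 16.55
```

View pics/fin.png

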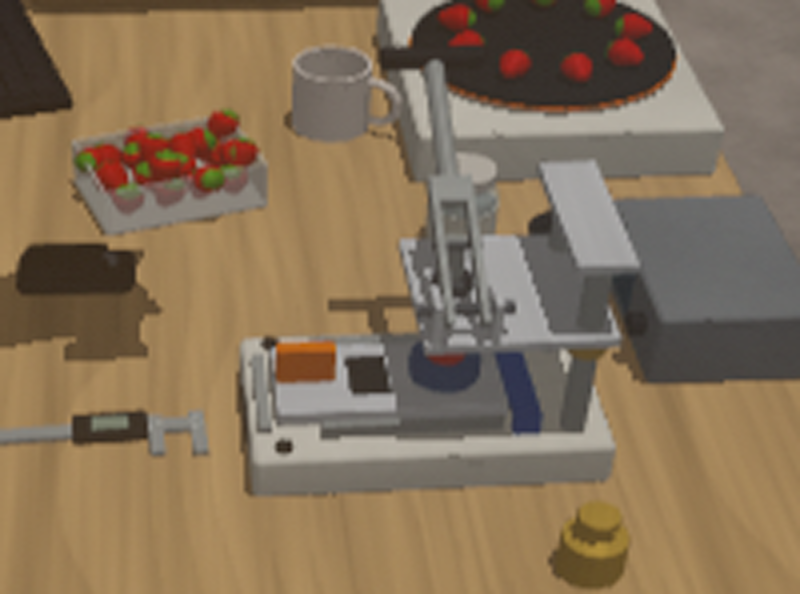

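The cell lies flat between the sill (260,390) and the keeper (520,390). The crossbar is back up at (430,55) with its original reading, and the bench items are where they were. Handing in.

```bash
python3 -c "
from bench import robot
print(robot.close_job())"
```

```text
the job is handed in; nothing more can be done
None
```

The cell is hooked under the keeper and flat on the bed, the lever was pressed to its stop and came fully back up, and the job was handed in at about 17 s with the arm clear; I inferred the button press from the lever reaching its stop, as the button was not checked directly.

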